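# Sort left- and right-hand turners in the cookery classroom

### The arm

A 7-joint arm with a two-finger parallel gripper is mounted at the origin on the work surface. World frame = base frame: x ahead of the robot, y to its left, z up, the work surface at z = 0. Lengths are in mm, angles in rad, forces in N, time in s.
With the tool pointing down it reaches from about 425 to 875 mm from the base axis. Payload 4.7 kg.
Tool frame: the origin (TCP) lies at the very end of the fingers, on their centre line; the grasp point (between the pads) lies 19 mm behind it (ctrl.hold_point_z is the distance from the TCP to the grasp point, in mm); z points along the fingers, y is the direction in which the jaws open and shut (so a half turn about z gives the same grasp; the last joint's range is limited). The gripper opens to 87 mm and grips with 3 to 60 N. Pads are 19 mm wide; open, the fingers measure 117 mm over their backs; the gripper's body (75 mm by 190 mm) begins 51 mm behind the grasp point.
Start: joints at [-1.192, 0.321, -0.07, 1.45, 0.023, 1.371, -0.057], TCP at [231.924, 607.237, 222.587] pointing down, gripper open.
Joint ranges: [-2.86, 2.86], [-0.3, 2.09], [-1.38, 1.24], [0.06, 2.45], [-1.56, 4.7], [0.09, 2.05], [-2.69, 2.69]. Speed limits (rad/s): [2.57, 2.57, 3.14, 3.14, 3.14, 3.14, 3.14].

### API

Orientations are given as [roll, pitch, yaw] about the fixed x, y, z axes, in that order (R = Rz(yaw) Ry(pitch) Rx(roll)).
In Python, from workcell import get_obs, vision, workorder, ctrl gives the robot as it stands. The module is installed in compiled form; this text tells all that it offers.
- The arm moves only by the tool step_arm, never from a script. Its argument "motion" is a list of rows, each a list of 5 numbers: the shift along the tool's x, y, z normalised to -1 to 1, where 1 is 0.4 m, then the turn about the tool's z normalised to -1 to 1, where 1 is 2 rad, then the closure, from 0 (fully open) to 1 (shut). In form: [[x, y, z, roll, fingers], ...]. A call has 1 to 12 rows; each row is the pose to reach, as a shift and turn from the pose commanded when the call began, along the tool's axes at that moment; what a row does not reach only later rows make up. A row lasts 1/8 s, in which the tool goes at most 62.5 mm and 10.7 degrees, less where a joint would pass 70% of its speed; a pose out of reach is approached as far as the arm can. A call with a number of a shift or a turn outside -1 to 1 is refused whole. A call with a gripper value outside its range is refused whole. The fingers move at their own pace and stop on an object; "force" is the grip in N (left out, the last holds). Time passes only in rows, so rows that repeat a pose let the fingers close. It gives the time, the measured TCP pose, the force and the opening at its end, in the units of the state.
- get_obs(): the state, without advancing time (a new reading comes with each control period).
- vision.grab_frame(name): name is "scene" or "top"; returns a dict with "img" (400x640x3 uint8, red, green, blue), "range_z" (400x640 float32, mm along the optical axis (not along the pixel's ray), 0 where there is no reading), "fx", "fy", "cx", "cy" (pixels), "rvec" (rotation vector, rad) and "tvec" (3), from world to camera coordinates, as OpenCV has them. Camera axes: x right, y down, z forward; pixel columns grow to the right and rows downward; lengths in mm; the calibration is good to about 2 mm. A picture is of the moment at which its call begins.
- workorder.sign_off(): hands the job in, once; it reports no verdict.
The state is a dict: "clock": time; "qpos": joint angles; "joint_velocities": joint speeds; "tau": joint torques, N m; "ee_pos": TCP position; "ee_rot": TCP orientation; "contact_force": force on the tool from outside, world axes, zero at the start; "moment": the same for the moment, N m; "opening": finger opening in mm.
Only numpy, scipy, OpenCV 4.12 (cv2) and the standard library are available. Lean on these libraries where they do the work, as an engineer would, in place of code of your own. Each camera call takes 0.05 s, during which the arm holds its last target.

### The job

Sort the four slant-ended turners for the cookery class: held with the handle towards you, a left-hand one has its long point on the left and goes in the blue bin, a right-hand one has it on the right and goes in the yellow bin, each lying flat inside. One of them has its blade trapped under the stack of dishes in the wire stand: draw it out level, without lifting, tilting or toppling the dishes, which stay neatly stacked in the stand. Leave everything else on the table where it is.

Things in the scene. Friction and masses are not known exactly. Their poses are not given: they have to be found in the camera images.
- turner_l1_mid (a point): left-hand turner, 180 mm long, about 90 g, lying flat. Point: mid-length, mid-width, 9 mm above its underside; x from handle to blade, z up. Teal handle 16 wide, 18 high, x=-90 to -10; steel neck 22 wide to x=20 and blade 60 wide from x=20, both 4 thick and flat on the table. Blade end slants from x=60 to x=90 at the long point, on the +y side. Balances near x=0.
- turner_l2_mid (a point): left-hand turner, 180 mm long, about 90 g, lying flat. Point: mid-length, mid-width, 9 mm above its underside; x from handle to blade, z up. Teal handle 16 wide, 18 high, x=-90 to -10; steel neck 22 wide to x=20 and blade 60 wide from x=20, both 4 thick and flat on the table. Blade end slants from x=60 to x=90 at the long point, on the +y side. Balances near x=0.
- turner_r1_mid (a point): right-hand turner, 180 mm long, about 90 g, lying flat. Point: mid-length, mid-width, 9 mm above its underside; x from handle to blade, z up. Teal handle 16 wide, 18 high, x=-90 to -10; steel neck 22 wide to x=20 and blade 60 wide from x=20, both 4 thick and flat on the table. Blade end slants from x=60 to x=90 at the long point, on the -y side. Balances near x=0.
- turner_r2_mid (a point): right-hand turner, 180 mm long, about 90 g, lying flat. Point: mid-length, mid-width, 9 mm above its underside; x from handle to blade, z up. Teal handle 16 wide, 18 high, x=-90 to -10; steel neck 22 wide to x=20 and blade 60 wide from x=20, both 4 thick and flat on the table. Blade end slants from x=60 to x=90 at the long point, on the -y side. Balances near x=0.
- stand: fixed wire stand of the dish stack, 128 mm square, six posts 55 high; origin on the table under the stack's centre. Front = its -x side: two posts at x=-58, y=+-44, 80 mm clear, hold back the dishes but let a blade pass. turner_l1 or turner_r1 (varies) has its blade under the stack, middle at x=-58, y=0, parallel to the stand's x, handle out in front; free after 90 mm along -x, drag a few N.
- dish1: bottom dish of the stack of three square white dishes with a blue rim, 104 x 104 x 14 mm, about 160 g; origin at the centre of its underside. The stack sinks 4 mm on to the table as the blade leaves.
- dish2: middle dish of the stack of three square white dishes with a blue rim, 104 x 104 x 14 mm, about 160 g; origin at the centre of its underside. The stack sinks 4 mm on to the table as the blade leaves.
- dish3: top dish of the stack of three square white dishes with a blue rim, 104 x 104 x 14 mm, about 160 g; origin at the centre of its underside. The stack sinks 4 mm on to the table as the blade leaves.
- blue_bin: fixed open blue bin for the left-hand turners; outside 226 (its x) x 158 (its y) x 45 mm high, walls and floor 4 mm; origin at the centre of its underside on the table. Which bin stands on which side varies.
- yellow_bin: fixed open yellow bin for the right-hand turners; outside 226 (its x) x 158 (its y) x 45 mm high, walls and floor 4 mm; origin at the centre of its underside on the table. Which bin stands on which side varies.
- oil_bottle: amber oil bottle, 60 mm across, 150 mm high; bystander, loose; origin at the centre of its underside
- spice_jar: spice jar with red cap, 44 mm across, 80 mm high; bystander, loose; origin at the centre of its underside
- mug: blue mug, 76 mm across, 85 mm high; bystander, loose; origin at the centre of its underside
- bowl: white bowl, 70 mm across, 40 mm high; bystander, loose; origin at the centre of its underside
- cup: orange cup, 72 mm across, 75 mm high; bystander, loose; origin at the centre of its underside
- mill: wooden pepper mill, 52 mm across, 110 mm high; bystander, loose; origin at the centre of its underside
Mind the look-alikes: they are no part of the job. What is shaped like the part that bears turner_l2_mid but green is not meant.

How it is judged (in metres and radians):
At the end, for the whole second after the job is handed in: Left-hand turners in the blue bin, right-hand in the yellow: middle within 60 mm (lengthwise) and 70 mm (across) of its centre, under 42 mm above the table, within 0.3 rad of level. Dishes stacked in order on the table, within 20 mm of the stand's centre, tilt under 0.06 rad (x of turner_l1_mid in the frame of blue_bin between -0.06 and 0.06 m and y of turner_l1_mid in the frame of blue_bin between -0.07 and 0.07 m and z of each of turner_l1_mid, turner_l2_mid in the frame of blue_bin below 0.042 m and angle between turner_l1_mid's own x axis and vertical between 1.27 and 1.87 rad and x of turner_l2_mid in the frame of blue_bin between -0.06 and 0.06 m and y of turner_l2_mid in the frame of blue_bin between -0.07 and 0.07 m and angle between turner_l2_mid's own x axis and vertical between 1.27 and 1.87 rad and x of turner_r1_mid in the frame of yellow_bin between -0.06 and 0.06 m and y of turner_r1_mid in the frame of yellow_bin between -0.07 and 0.07 m and z of each of turner_r1_mid, turner_r2_mid in the frame of yellow_bin below 0.042 m and angle between turner_r1_mid's own x axis and vertical between 1.27 and 1.87 rad and x of turner_r2_mid in the frame of yellow_bin between -0.06 and 0.06 m and y of turner_r2_mid in the frame of yellow_bin between -0.07 and 0.07 m and angle between turner_r2_mid's own x axis and vertical between 1.27 and 1.87 rad and horizontal distance between each of dish1, dish2, dish3 and stand below 0.02 m and angle between each of dish1, dish2, dish3's own z axis and vertical below 0.06 rad and height (world z) of dish2 between 0.01 and 0.018 m and height (world z) of dish3 between 0.024 and 0.032 m and height (world z) of dish1 below 0.0035 m); the robot touches nothing.
It fails at once if a dish of the stack tilts more than 0.2 rad or is moved more than 25 mm (angle between any of dish1, dish2, dish3's own z axis and vertical above 0.2 rad or distance of any of dish1, dish2, dish3 from where it was at the start of the episode above 0.025 m).
It fails at once if a bystander (bottle, jar, mug, bowl, cup, mill) is moved more than 30 mm or tipped more than 0.4 rad (distance of any of oil_bottle, spice_jar, mug, bowl, cup, mill from where it was at the start of the episode above 0.03 m or angle between any of oil_bottle, spice_jar, mug, bowl, cup, mill's own z axis and vertical above 0.4 rad).
It also fails if it takes over 72 s, if anything falls off the work surface, if the arm or the gripper's body presses on something with over 40 N, if the wrist force passes 120 N, or if a joint passes its speed limit or range.

## Working session

There is one attempt and no reset: what is moved stays moved. The work goes in short steps, Python scripts to look and compute and a tool call to move; the robot and the scene stay as the last step left them, time stands still between calls to the robot, and variables do not carry over. Pictures are saved under pics/ and viewed, and the job is handed in when it is done.

Besides the shell and the picture viewer there is one more tool, called after "Emit:" as name([rows], argument=value, ...), one row to a line, values as JSON. step_arm: Moves the arm, as the interface text tells. Scaled input: -1 to 1 covers 0.4 m each way for a shift and 2 rad each way for a turn. Its arguments: {"type":"object","properties":{"motion":{"type":"array"},"force":{"type":"number"}},"required":["motion"]}

```bash
mkdir -p pics; python3 - <<'E'
from workcell import get_obs, vision, ctrl
import cv2, numpy as np
for n in ("scene","top"):
    f=vision.grab_frame(n); cv2.imwrite(f"pics/{n}0.png",f["img"][:,:,::-1])
    np.savez(f"{n}0.npz",**f)
    R,_=cv2.Rodrigues(np.array(f["rvec"],float)); print(n,f["fx"],f["cx"],f["cy"],(-R.T@np.array(f["tvec"]).ravel()).round(0),R.round(2).tolist())
o=get_obs();print({k:np.round(v,3).tolist() for k,v in o.items()},ctrl.hold_point_z)
E
```

```text
scene 418.58686144076626 321.3244119438397 202.39839172555534 [1187. -862.  897.] [[0.8, 0.6, 0.02], [0.38, -0.47, -0.79], [-0.47, 0.64, -0.61]]
top 429.7640118556541 317.7582415334341 204.63887041509997 [ 407.   34. 1553.] [[-0.02, -1.0, -0.0], [-1.0, 0.02, -0.09], [0.09, -0.0, -1.0]]
{'clock': 0.1, 'qpos': [-1.192, 0.322, -0.07, 1.452, 0.023, 1.371, -0.057], 'joint_velocities': [-0.001, -0.001, -0.001, -0.002, -0.0, 0.002, 0.001], 'tau': [0.0, -49.257, -0.406, -31.34, -0.064, 0.04, 0.0], 'ee_pos': [231.781, 606.748, 221.576], 'ee_rot': [-3.14, 0.0, 2.777], 'contact_force': [0.778, 0.388, -0.084], 'moment': [0.005, -0.013, 0.001], 'opening': 86.779} 18.700000000000003
```

View pics/scene0.png

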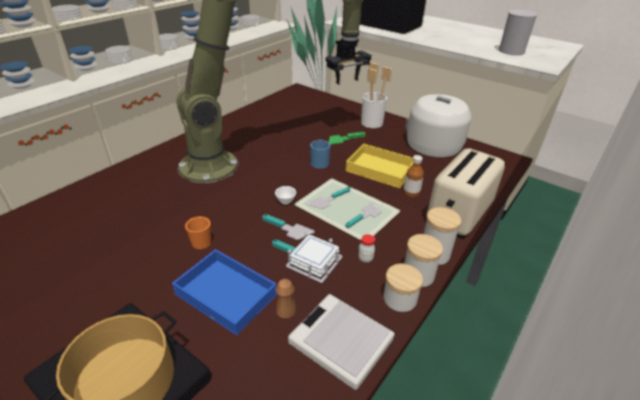

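View pics/top0.png

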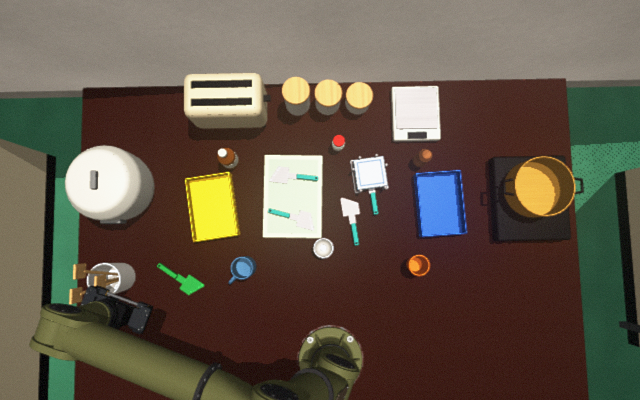

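The top view shows the yellow bin at (213,207), the blue bin at (441,204), and the stand at (370,174) with its handle at (375,203). The free turners are at (352,220), (295,176) and (290,217). The green decoy is at (180,280). Next I'll enlarge the view and measure.

```bash
cat > h.py <<'E'
import numpy as np, cv2
def cam(f):
    R,_=cv2.Rodrigues(np.array(f["rvec"],float)); t=np.array(f["tvec"],float).ravel(); return R,t
def ray(f,uv,z):
    R,t=cam(f); uv=np.atleast_2d(np.array(uv,float))
    d=np.c_[(uv[:,0]-f["cx"])/f["fx"],(uv[:,1]-f["cy"])/f["fy"],np.ones(len(uv))]@R
    c=-R.T@t; s=(z-c[2])/d[:,2]; return c+s[:,None]*d
def cloud(f):
    v,u=np.mgrid[0:400,0:640]; R,t=cam(f); z=f["range_z"]
    p=np.stack([(u-f["cx"])/f["fx"]*z,(v-f["cy"])/f["fy"]*z,z],-1); return (p-t)@R
def comps(m,a=15):
    n,l,s,c=cv2.connectedComponentsWithStats(m.astype(np.uint8)); return [(l==i) for i in range(1,n) if s[i,4]>=a]
E
python3 - <<'E'
from h import *
for n in ("top","scene"):
    f=dict(np.load(n+"0.npz")); im=f["img"]; hsv=cv2.cvtColor(im,cv2.COLOR_RGB2HSV); H,S,V=cv2.split(hsv); P=cloud(f)
    if n=="top":
        c=im[130:260,180:480]
        cv2.imwrite("pics/topz.png",cv2.resize(c,None,fx=2.6,fy=2.6,interpolation=cv2.INTER_CUBIC)[:,:,::-1])
        cv2.imwrite("pics/topz2.png",cv2.resize(im[140:250,255:395],None,fx=5,fy=5,interpolation=cv2.INTER_CUBIC)[:,:,::-1])
    m=(H>78)&(H<98)&(S>130)&(V>60)
    for c in comps(m):
        v,u=np.nonzero(c); r=cv2.minAreaRect(np.c_[u,v].astype(np.float32)); b=cv2.boxPoints(r)
        w=ray(f,np.c_[u,v],14); mu=w.mean(0); ev,E=np.linalg.eigh(np.cov((w-mu)[:,:2].T)); 
        print(n,len(u),"px",u.mean().round(1),v.mean().round(1),"w",mu.round(0),"ang",np.arctan2(E[1,1],E[0,1]).round(3),"len",np.sqrt(12*ev).round(0),"depthz",np.median(P[c][:,2]).round(0))
    for nm,m in (("blue",(H>105)&(H<122)&(S>170)&(V>80)),("yel",(H>22)&(H<32)&(S>190)&(V>80))):
        for c in comps(m,300):
            v,u=np.nonzero(c); 
            for z in(0,45):
                r=cv2.minAreaRect(ray(f,np.c_[u,v],z)[:,:2].astype(np.float32)); print(n,nm,len(u),z,r)
E
```

```text
top 66 px 306.6 177.0 w [643.  70.  14.] ang 1.429 len [12. 73.] depthz 18.0
top 92 px 373.9 203.1 w [ 544. -170.   14.] ang -3.028 len [16. 75.] depthz 18.0
top 63 px 278.9 212.9 w [515. 172.  14.] ang 1.293 len [12. 70.] depthz 18.0
top 95 px 354.5 233.9 w [434. -98.  14.] ang -3.007 len [17. 75.] depthz 19.0
top blue 1063 0 ((540.181640625, -411.9732971191406), (231.77777099609375, 165.67318725585938), 3.162749767303467)
top blue 1063 45 ((536.335693359375, -399.0649719238281), (225.0627899169922, 160.8733673095703), 3.1627655029296875)
top yel 2622 0 ((544.7493286132812, 418.2397155761719), (237.2816162109375, 170.86749267578125), 8.372979164123535)
top yel 2622 45 ((540.7710571289062, 407.0954895019531), (230.4071807861328, 165.9171905517578), 8.372974395751953)
scene 36 px 340.5 192.1 w [522. 167.  14.] ang 1.302 len [12. 68.] depthz 17.0
scene 47 px 354.1 220.4 w [649.  64.  14.] ang 1.457 len [11. 73.] depthz 17.0
scene 101 px 273.3 220.3 w [ 441. -102.   14.] ang -3.01 len [23. 72.] depthz 16.0
scene 96 px 281.6 245.2 w [ 541. -174.   14.] ang -2.946 len [22. 61.] depthz 17.0
scene blue 1644 0 ((521.3525390625, -390.3517150878906), (250.35911560058594, 176.97080993652344), 2.949673652648926)
scene blue 1644 45 ((554.7467651367188, -414.0189514160156), (237.8019256591797, 168.09463500976562), 2.9496216773986816)
```

View pics/topz2.png

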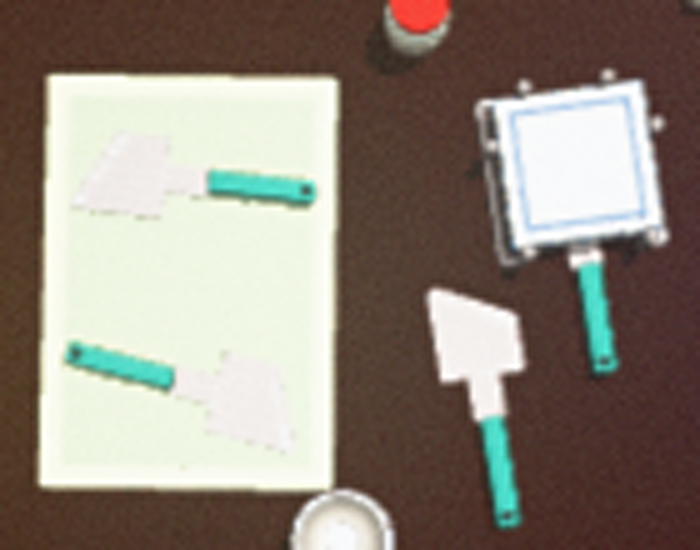

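From above (image up is +x, left is +y):
- **Table turner:** its point at (430,290) is on the left when seen from the handle, so it is left-hand.
- **Upper mat turner:** its point at (75,205) is on its left, so it is left-hand.
- **Lower mat turner:** its point at (290,450) is on its right, so it is right-hand.
- **Trapped turner:** by elimination it is right-hand (r1).

Next I'll measure the stand, the bystanders and the exact axes.

```bash
python3 - <<'E'
from h import *
f=dict(np.load("top0.npz")); im=f["img"]; hsv=cv2.cvtColor(im,cv2.COLOR_RGB2HSV); H,S,V=cv2.split(hsv); P=cloud(f)
# blade/handle axes: handle ends in crops; whole-turner for table one
m=(H>78)&(H<98)&(S>130)&(V>60)
for c in comps(m):
    v,u=np.nonzero(c); w=ray(f,np.c_[u,v],17); mu=w.mean(0); ev,E=np.linalg.eigh(np.cov((w-mu)[:,:2].T)); a=E[:,1]; s=(w-mu)[:,:2]@a
    print("handle",mu.round(1),a.round(3),"span",s.min().round(0),s.max().round(0))
# dish stack: points 30<z<60 near stand
X=P[...,0];Y=P[...,1];Z=P[...,2]
near=lambda x,y,r:(abs(X-x)<r)&(abs(Y-y)<r)
d=near(650,-160,90)&(Z>38)&(V>150)&(f["range_z"]>0); d=max(comps(d),key=lambda c:c.sum())
r=cv2.minAreaRect(P[d][:,:2].astype(np.float32)); print("dish",r,np.median(Z[d]))
for c in comps((Z>30)&(Z<200)&(f["range_z"]>0)&(X>300)&(X<800)&(abs(Y)<520),20):
    q=P[c]; r=cv2.minAreaRect(q[:,:2].astype(np.float32)); v,u=np.nonzero(c);print("obj",u.mean().round(),v.mean().round(),np.round(r[0]),np.round(r[1]),round(r[2]),"top",np.percentile(q[:,2],97).round())
b=near(470,-95,130)&(Z<30)&(Y>-140)&(Y<-55)&(S<110)&(V>120); b=max(comps(b),key=lambda c:c.sum()); q=P[b]; print("table blade mean",q.mean(0).round(0))
for x,y in((560,110),(560,80),(480,110)): print("mat z",np.median(Z[near(x,y,8)]).round(1), "table z",np.median(Z[near(440,-200,10)]).round(1))
E
```

```text
handle [642.5  70.2  17. ] [0.142 0.99 ] span -38.0 35.0
handle [ 543.3 -169.6   17. ] [-0.994 -0.114] span -37.0 39.0
handle [514.7 171.6  17. ] [0.274 0.962] span -34.0 36.0
handle [434.4 -97.3  17. ] [-0.991 -0.134] span -36.0 37.0
dish ((647.3099365234375, -154.19009399414062), (112.64341735839844, 122.16085815429688), 5.50348424911499) 47.331670678552406
obj 417.0 135.0 [ 785. -327.] [166.  30.] 90 top 38.0
obj 338.0 142.0 [758. -44.] [39. 42.] 45 top 86.0
obj 227.0 157.0 [708. 345.] [55. 58.] 42 top 153.0
obj 423.0 156.0 [ 700. -340.] [45. 44.] 6 top 112.0
obj 370.0 172.0 [ 651. -155.] [124. 122.] 7 top 54.0
obj 441.0 201.0 [ 538. -401.] [227. 161.] 3 top 51.0
obj 209.0 205.0 [542. 410.] [227. 160.] 8 top 51.0
obj 323.0 247.0 [388.  18.] [66. 67.] 62 top 46.0
obj 420.0 263.0 [ 329. -307.] [69. 56.] 88 top 81.0
obj 242.0 265.0 [333. 296.] [65. 76.] 2 top 90.0
table blade mean [522. -84.   4.]
mat z 2.0 table z 2.0
mat z 3.2 table z 2.0
mat z 5.2 table z 2.0
```

```bash
cat > go.py <<'E'
# usage: go.py cx cy cz cyaw  tx ty tz tyaw  -> normalised shift/turn (tool pointing down)
import sys, numpy as np
c=np.array(sys.argv[1:5],float); t=np.array(sys.argv[5:9],float)
d=t[:3]-c[:3]; y=c[3]; X=np.array([np.cos(y),np.sin(y),0]);Y=np.array([np.sin(y),-np.cos(y),0])
print("row",np.round([d@X/400,d@Y/400,-d[2]/400,(c[3]-t[3])/2],4), "dist",np.linalg.norm(d).round())
E
python3 go.py 231.9 607.2 222.6 2.777  511 157 100 1.293
```

```text
row [-1.0532 -0.8027  0.3065  0.742 ] dist 544.0
```

Emit:
step_arm([
  [-1,-0.8,0.0,0.742,0],
  [-1,-0.8,0.0,0.742,0],
  [-1,-0.8,0.0,0.742,0],
  [-1,-0.8,0.0,0.742,0],
  [-1,-0.8,0.0,0.742,0],
  [-1,-0.8,0.0,0.742,0],
  [-1,-0.8,0.0,0.742,0],
  [-1,-0.8,0.2,0.742,0],
  [-1,-0.8,0.3,0.742,0],
  [-1,-0.8,0.3,0.742,0],
  [-1,-0.8,0.3,0.742,0],
], force=40)

```text
clock: 1.48
ee_pos: [490.8, 165.9, 102.1]
ee_rot: [-3.14, 0.001, 1.293]
contact_force: [-1.2, -0.2, -0.3]
opening: 87.0
```

```bash
python3 go.py 490.8 165.9 102.6 1.293  510.6 157.2 6 1.293
```

```text
row [-0.0073  0.0536  0.2415  0.    ] dist 99.0
```

Emit:
step_arm([
  [-0.007,0.054,0.1,0,0],
  [-0.007,0.054,0.18,0,0],
  [-0.007,0.054,0.22,0,0],
  [-0.007,0.054,0.24,0,0],
  [-0.007,0.054,0.24,0,0],
  [-0.007,0.054,0.24,0,1],
  [-0.007,0.054,0.24,0,1],
  [-0.007,0.054,0.24,0,1],
  [-0.007,0.054,0.24,0,1],
  [-0.007,0.054,0.24,0,1],
  [-0.007,0.054,0.24,0,1],
  [-0.007,0.054,0.24,0,1],
])

```text
clock: 2.98
ee_pos: [511.5, 157.0, 6.5]
ee_rot: [3.142, -0.0, 1.293]
contact_force: [0.6, -0.2, -0.9]
opening: 25.3
```

Emit:
step_arm([
  [0,0,0,0,1],
  [0,0,0,0,1],
  [0,0,0,0,1],
  [0,0,-0.02,0,1],
  [0,0,-0.1,0,1],
  [0,0,-0.25,0,1],
  [0,0,-0.4,0,1],
  [0,0,-0.4,0,1],
])

```text
clock: 3.98
ee_pos: [515.0, 158.1, 172.6]
ee_rot: [3.133, -0.008, 1.293]
contact_force: [0.9, -0.3, -1.5]
opening: 15.3
```

```bash
cat > look.py <<'E'
import sys
from workcell import vision
from h import *
n,name,u0,u1,v0,v1=sys.argv[1],sys.argv[2],*map(int,sys.argv[3:7])
f=vision.grab_frame(n); np.savez("last_%s.npz"%n,**f)
c=f["img"][v0:v1,u0:u1]; k=min(780/(u1-u0),580/(v1-v0))
cv2.imwrite("pics/%s.png"%name,cv2.resize(c,None,fx=k,fy=k,interpolation=cv2.INTER_CUBIC)[:,:,::-1])
E
python3 look.py scene g1 230 430 60 240
```

```text
(no output)
```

View pics/g1.png

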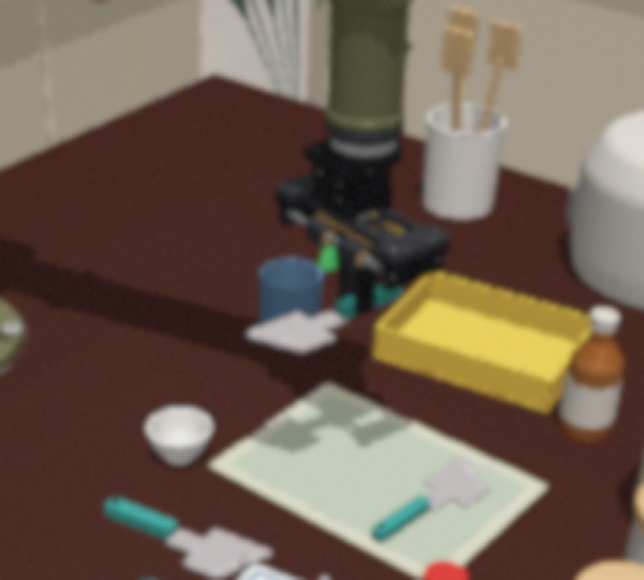

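```bash
python3 go.py 511.2 157.2 166.5 1.293  511.5 371.8 110 3.288
```

```text
row [ 0.5161 -0.1464  0.1412 -0.9975] dist 222.0
```

Emit:
step_arm([
  [0.516,-0.146,0,-0.998,1],
  [0.516,-0.146,0,-0.998,1],
  [0.516,-0.146,0,-0.998,1],
  [0.516,-0.146,0,-0.998,1],
  [0.516,-0.146,0,-0.998,1],
  [0.516,-0.146,0,-0.998,1],
  [0.516,-0.146,0,-0.998,1],
  [0.516,-0.146,0,-0.998,1],
  [0.516,-0.146,0.05,-0.998,1],
  [0.516,-0.146,0.14,-0.998,1],
  [0.516,-0.146,0.14,-0.998,1],
  [0.516,-0.146,0.14,-0.998,1],
])

```text
clock: 5.52
ee_pos: [510.7, 370.4, 108.1]
ee_rot: [-3.14, -0.004, -2.996]
contact_force: [0.4, 0.6, -0.3]
opening: 15.5
```

```bash
python3 look.py scene g2 300 440 80 200
```

```text
(no output)
```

View pics/g2.png

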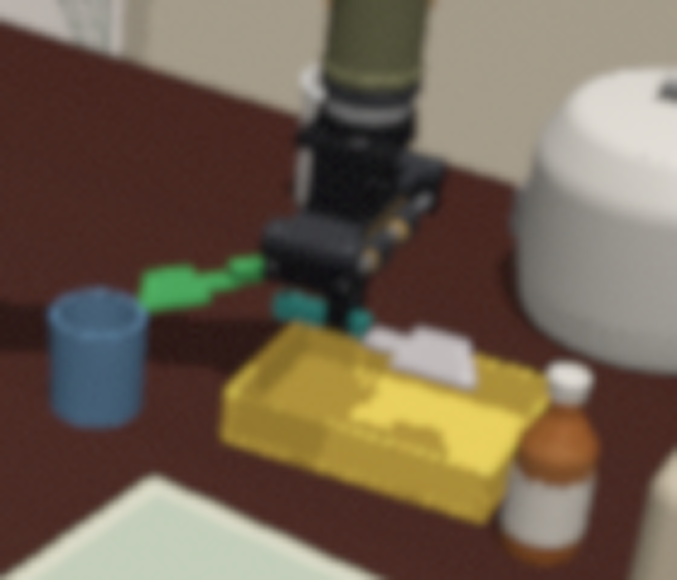

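Emit:
step_arm([
  [0,0,0.12,0,1],
  [0,0,0.2,0,1],
  [0,0,0.235,0,1],
  [0,0,0.247,0,1],
  [0,0,0.247,0,1],
  [0,0,0.247,0,0.65],
  [0,0,0.247,0,0.65],
  [0,0,0.247,0,0.65],
  [0,0,0.1,0,0.65],
  [0,0,-0.05,0,0.65],
  [0,0,-0.2,0,0.65],
  [0,0,-0.2,0,0.65],
])

```text
clock: 7.08
ee_pos: [514.9, 373.6, 197.7]
ee_rot: [3.135, 0.011, -2.995]
contact_force: [0.5, -0.4, -1.0]
opening: 30.3
```

```bash
python3 look.py scene g3 300 440 80 200; python3 go.py 511 371 190 3.288 644.5 85.2 190 1.428
```

```text
row [-0.2259 -0.7555 -0.      0.93  ] dist 315.0
```

View pics/g3.png

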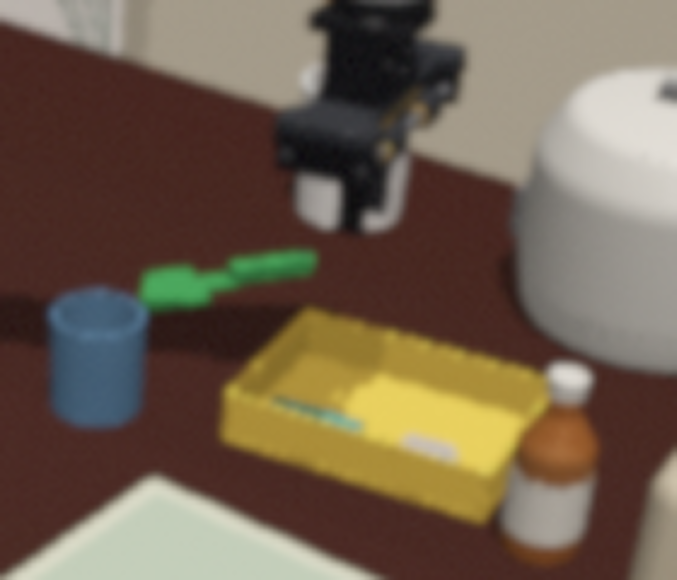

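The right-hand turner lies flat in the yellow bin. Next is the left-hand turner on the upper part of the mat.

Emit:
step_arm([
  [-0.226,-0.755,0,0.93,0],
  [-0.226,-0.755,0,0.93,0],
  [-0.226,-0.755,0,0.93,0],
  [-0.226,-0.755,0,0.93,0],
  [-0.226,-0.755,0,0.93,0],
  [-0.226,-0.755,0,0.93,0],
  [-0.226,-0.755,0,0.93,0],
  [-0.226,-0.755,0,0.93,0],
  [-0.226,-0.755,0.1,0.93,0],
  [-0.226,-0.755,0.2,0.93,0],
  [-0.226,-0.755,0.25,0.93,0],
  [-0.226,-0.755,0.25,0.93,0],
])

```text
clock: 8.62
ee_pos: [644.0, 85.9, 88.3]
ee_rot: [-3.137, 0.002, 1.432]
contact_force: [-0.2, -0.4, 0.7]
opening: 86.9
```

Emit:
step_arm([
  [0,0,0.1,0,0],
  [0,0,0.18,0,0.2],
  [0,0,0.21,0,0.4],
  [0,0,0.21,0,1],
  [0,0,0.21,0,1],
  [0,0,0.21,0,1],
  [0,0,0.21,0,1],
  [0,0,0.21,0,1],
  [0,0,0.21,0,1],
  [0,0,0.21,0,1],
  [0,0,0.21,0,1],
  [0,0,0.21,0,1],
])

```text
clock: 10.12
ee_pos: [645.7, 86.0, 6.7]
ee_rot: [3.141, -0.0, 1.429]
contact_force: [0.3, -0.2, 0.9]
opening: 15.8
```

Emit:
step_arm([
  [0,0,-0.02,0,1],
  [0,0,-0.15,0,1],
  [0,0,-0.3,0,1],
  [0,0,-0.45,0,1],
  [0,0,-0.45,0,1],
  [0,0,-0.45,0,1],
])

```text
clock: 10.88
ee_pos: [645.2, 86.0, 186.4]
ee_rot: [-3.141, -0.0, 1.429]
contact_force: [-0.1, 0.5, -0.6]
opening: 15.2
```

```bash
python3 look.py scene g4 270 450 80 240
```

```text
(no output)
```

View pics/g4.png

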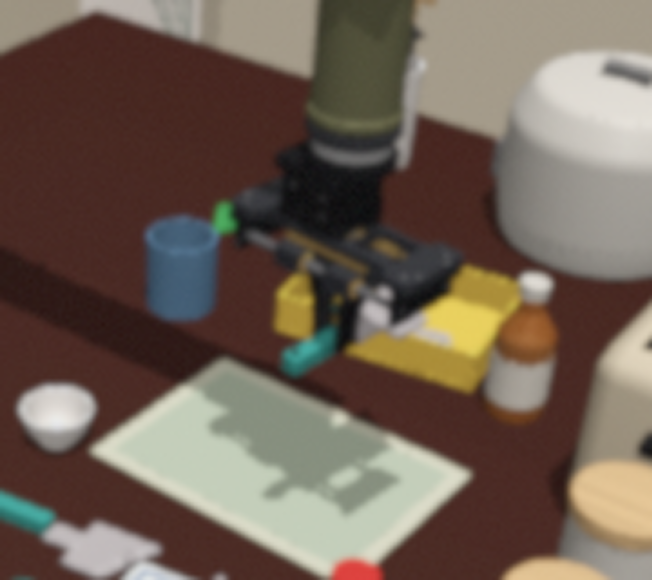

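```bash
python3 go.py 645.2 86 186.4 1.429 503.8 -433.9 186 0.055
```

```text
row [-1.3367e+00 -1.6630e-01  1.0000e-03  6.8700e-01] dist 539.0
```

Emit:
step_arm([
  [-1,-0.12,0,0.687,1],
  [-1,-0.12,0,0.687,1],
  [-1,-0.12,0,0.687,1],
  [-1,-0.12,0,0.687,1],
  [-1,-0.12,0,0.687,1],
  [-1,-0.12,0,0.687,1],
  [-1,-0.12,0,0.687,1],
  [-1,-0.12,0,0.687,1],
  [-1,-0.12,0,0.687,1],
])

```text
clock: 12.05
ee_pos: [540.4, -302.9, 184.6]
ee_rot: [-3.14, 0.003, 0.055]
contact_force: [0.5, -0.1, -1.7]
opening: 15.5
```

```bash
python3 - <<'E'
from workcell import get_obs
import os
o=get_obs();p=o['ee_pos'];os.system(f"python3 go.py {p[0]} {p[1]} {p[2]} {o['ee_rot'][2]} 503.8 -433.9 11 0.055")
E
```

```text
row [-1.094e-01  3.221e-01  4.340e-01 -1.000e-04] dist 221.0
```

Emit:
step_arm([
  [-0.109,0.322,0.0,0,1],
  [-0.109,0.322,0.0,0,1],
  [-0.109,0.322,0.1,0,1],
  [-0.109,0.322,0.25,0,1],
  [-0.109,0.322,0.36,0,1],
  [-0.109,0.322,0.41,0,1],
  [-0.109,0.322,0.435,0,1],
  [-0.109,0.322,0.435,0,1],
  [-0.109,0.322,0.435,0,1],
])

```text
clock: 13.18
ee_pos: [506.1, -435.1, 14.4]
ee_rot: [3.14, -0.002, 0.055]
contact_force: [-0.4, -0.6, 0.3]
opening: 15.5
```

Emit:
step_arm([
  [0,0,0,0,0.65],
  [0,0,0,0,0.65],
  [0,0,0,0,0.65],
  [0,0,-0.1,0,0.65],
  [0,0,-0.25,0,0.65],
  [0,0,-0.4,0,0.65],
  [0,0,-0.4,0,0.65],
])

```text
clock: 14.05
ee_pos: [507.0, -437.1, 178.7]
ee_rot: [3.135, -0.008, 0.055]
contact_force: [-0.5, -0.1, -0.4]
opening: 30.7
```

```bash
python3 look.py scene g5 160 300 200 340;  python3 - <<'E'
from workcell import get_obs
import os
o=get_obs();p=o['ee_pos'];os.system(f"python3 go.py {p[0]} {p[1]} {p[2]} {o['ee_rot'][2]} 449.5 -95.3 100 0.134")
E
```

```text
row [-0.0945 -0.8569  0.1886 -0.0397] dist 353.0
```

View pics/g5.png

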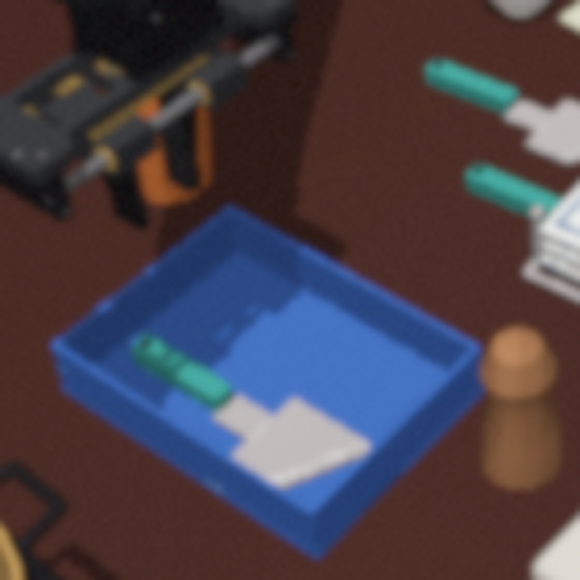

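The left-hand turner lies flat in the blue bin. Next is the table turner.

Emit:
step_arm([
  [-0.094,-0.857,0,-0.04,0],
  [-0.094,-0.857,0,-0.04,0],
  [-0.094,-0.857,0,-0.04,0],
  [-0.094,-0.857,0,-0.04,0],
  [-0.094,-0.857,0,-0.04,0],
  [-0.094,-0.857,0.1,-0.04,0],
  [-0.094,-0.857,0.2,-0.04,0],
  [-0.094,-0.857,0.2,-0.04,0],
  [-0.094,-0.857,0.2,-0.04,0],
  [-0.094,-0.857,0.2,-0.04,0],
])

```text
clock: 15.35
ee_pos: [449.9, -94.6, 93.9]
ee_rot: [3.141, -0.002, 0.134]
contact_force: [0.2, 0.2, -1.2]
opening: 87.0
```

```bash
python3 - <<'E'
from workcell import get_obs
import os
o=get_obs();p=o['ee_pos'];os.system(f"python3 go.py {p[0]} {p[1]} {p[2]} {o['ee_rot'][2]} 449.5 -95.3 5 0.134")
E
```

```text
row [-1.300e-03  1.600e-03  2.223e-01 -2.000e-04] dist 89.0
```

Emit:
step_arm([
  [0,0,0.1,0,0],
  [0,0,0.18,0,0.2],
  [0,0,0.21,0,0.4],
  [0,0,0.22,0,1],
  [0,0,0.22,0,1],
  [0,0,0.22,0,1],
  [0,0,0.22,0,1],
  [0,0,0.22,0,1],
  [0,0,0.22,0,1],
  [0,0,0.22,0,1],
  [0,0,0.22,0,1],
  [0,0,0.22,0,1],
])

```text
clock: 16.85
ee_pos: [448.9, -94.1, 4.7]
ee_rot: [3.142, -0.0, 0.135]
contact_force: [-1.1, -0.0, 3.2]
opening: 15.7
```

Emit:
step_arm([
  [0,0,-0.02,0,1],
  [0,0,-0.15,0,1],
  [0,0,-0.3,0,1],
  [0,0,-0.42,0,1],
  [0,0,-0.42,0,1],
  [0,0,-0.42,0,1],
])

```text
clock: 17.6
ee_pos: [448.0, -93.7, 171.9]
ee_rot: [-3.141, 0.001, 0.135]
contact_force: [-0.4, 0.6, -1.1]
opening: 15.7
```

```bash
python3 - <<'E'
from workcell import get_obs
import os,numpy as np
b=.055; bx=np.array([np.cos(b),np.sin(b)]);by=np.array([-bx[1],bx[0]]); g=np.array([537,-400])+32*by-35*bx; print(g)
o=get_obs();p=o['ee_pos'];os.system(f"python3 go.py {p[0]} {p[1]} {p[2]} {o['ee_rot'][2]} {g[0]} {g[1]} 12 0.055")
E
python3 look.py scene g6 200 380 100 280
```

```text
row [0.0367 0.7019 0.3998 0.0399] dist 323.0
[ 500.29381136 -369.97241743]
```

View pics/g6.png

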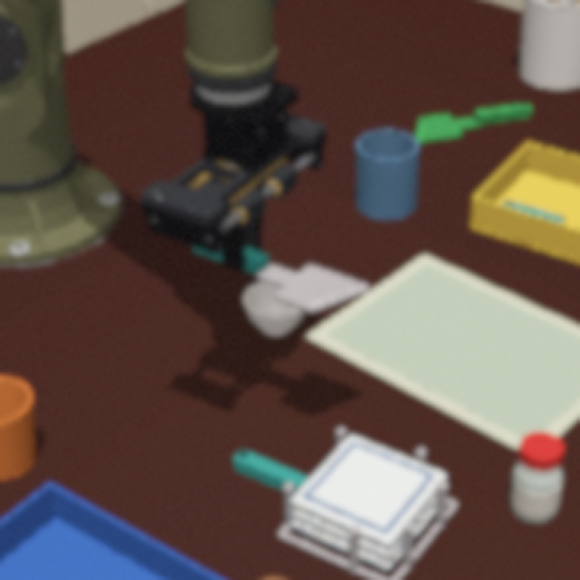

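Emit:
step_arm([
  [0.036,0.7,0.0,0.04,1],
  [0.036,0.7,0.0,0.04,1],
  [0.036,0.7,0.0,0.04,1],
  [0.036,0.7,0.0,0.04,1],
  [0.036,0.7,0.0,0.04,1],
  [0.036,0.7,0.1,0.04,1],
  [0.036,0.7,0.24,0.04,1],
  [0.036,0.7,0.34,0.04,1],
  [0.036,0.7,0.38,0.04,1],
  [0.036,0.7,0.4,0.04,1],
  [0.036,0.7,0.4,0.04,1],
])

```text
clock: 19.02
ee_pos: [501.0, -369.9, 13.1]
ee_rot: [3.141, -0.001, 0.055]
contact_force: [-0.4, -0.6, -1.0]
opening: 15.8
```

Emit:
step_arm([
  [0,0,0,0,0.65],
  [0,0,0,0,0.65],
  [0,0,0,0,0.65],
  [0,0,-0.1,0,0.65],
  [0,0,-0.25,0,0.65],
  [0,0,-0.4,0,0.65],
  [0,0,-0.4,0,0.65],
  [0,0,-0.4,0,0.65],
])

```text
clock: 20.02
ee_pos: [500.6, -369.1, 172.4]
ee_rot: [-3.141, -0.001, 0.055]
contact_force: [-0.1, 1.1, 0.5]
opening: 30.3
```

```bash
python3 look.py scene g7 160 350 180 340;  python3 - <<'E'
from workcell import get_obs,vision
from h import *
import os
o=get_obs();p=o['ee_pos']
f=vision.grab_frame("top"); H,S,V=cv2.split(cv2.cvtColor(f["img"],cv2.COLOR_RGB2HSV))
m=(H>78)&(H<98)&(S>130)&(V>60)
for c in comps(m):
    v,u=np.nonzero(c); w=ray(f,np.c_[u,v],17); mu=w.mean(0); ev,E=np.linalg.eigh(np.cov((w-mu)[:,:2].T)); print(mu.round(1),E[:,1].round(3),len(u))
os.system(f"python3 go.py {p[0]} {p[1]} {p[2]} {o['ee_rot'][2]} 553 -169 100 0.116")
print(o['qpos'])
E
```

```text
row [ 0.1591 -0.4913  0.1788 -0.0305] dist 219.0
[ 542.6 -169.8   17. ] [-0.994 -0.107] 94
[496.8 369.   17. ] [-0.987 -0.158] 65
[ 460.6 -371.9   17. ] [-0.962  0.274] 26
[-0.1754766   0.42508619  0.99350945  1.62175327 -0.36729068  1.2978766
 -0.63709372]
```

View pics/g7.png

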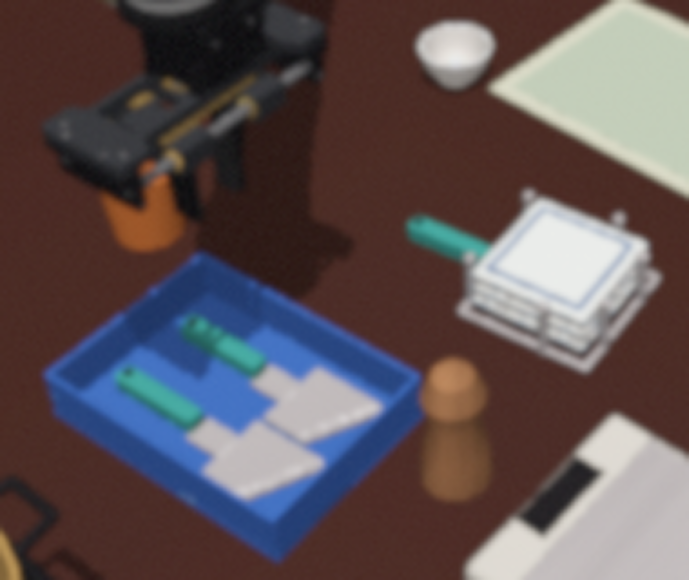

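Both left-hand turners lie flat in the blue bin. The trapped handle is unmoved at (542.6,-169.8), heading about 0.11. I'll approach it now.

Emit:
step_arm([
  [0.159,-0.491,0,-0.03,0.3],
  [0.159,-0.491,0,-0.03,0.3],
  [0.159,-0.491,0,-0.03,0.3],
  [0.159,-0.491,0,-0.03,0.3],
  [0.159,-0.491,0.1,-0.03,0.3],
  [0.159,-0.491,0.2,-0.03,0.3],
  [0.159,-0.491,0.3,-0.03,0.3],
  [0.159,-0.491,0.3,-0.03,0.3],
  [0.159,-0.491,0.3,-0.03,0.3],
])

```text
clock: 21.25
ee_pos: [553.7, -171.0, 53.4]
ee_rot: [3.141, -0.001, 0.114]
contact_force: [0.5, -0.2, 0.4]
opening: 60.9
```

```bash
python3 - <<'E'
from workcell import get_obs
import os
o=get_obs();p=o['ee_pos'];os.system(f"python3 go.py {p[0]} {p[1]} {p[2]} {o['ee_rot'][2]} 552.6 -168.6 6 0.114")
E
python3 look.py scene g8 230 350 180 280
```

```text
row [-0.002  -0.0063  0.1186 -0.0002] dist 48.0
```

View pics/g8.png

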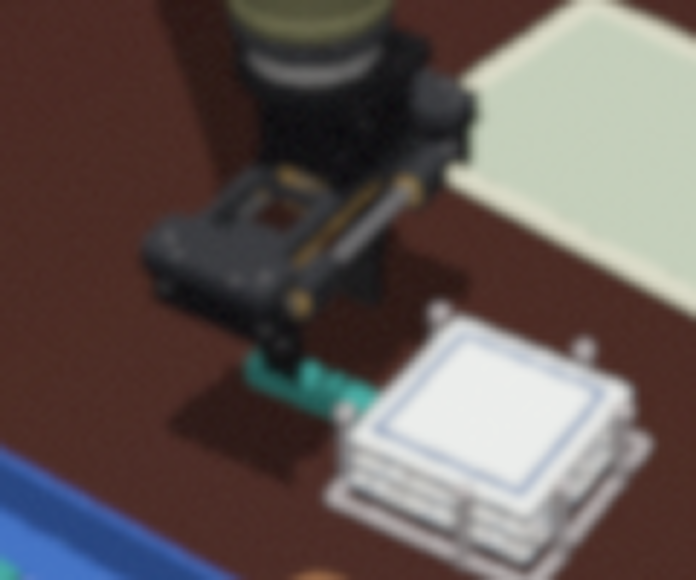

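Aligned over the handle and clear of the posts. Lowering and gripping.

Emit:
step_arm([
  [-0.002,-0.006,0.07,0,0.3],
  [-0.002,-0.006,0.1,0,0.3],
  [-0.002,-0.006,0.118,0,0.3],
  [-0.002,-0.006,0.118,0,0.5],
  [-0.002,-0.006,0.118,0,0.6],
  [-0.002,-0.006,0.118,0,0.7],
  [-0.002,-0.006,0.118,0,0.8],
  [-0.002,-0.006,0.118,0,0.9],
  [-0.002,-0.006,0.118,0,1],
  [-0.002,-0.006,0.118,0,1],
  [-0.002,-0.006,0.118,0,1],
  [-0.002,-0.006,0.118,0,1],
])

```text
clock: 22.8
ee_pos: [552.4, -167.7, 5.5]
ee_rot: [3.141, -0.0, 0.115]
contact_force: [-0.8, -0.1, 1.3]
opening: 15.8
```

```bash
python3 look.py scene g9 230 350 180 280
```

```text
(no output)
```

View pics/g9.png

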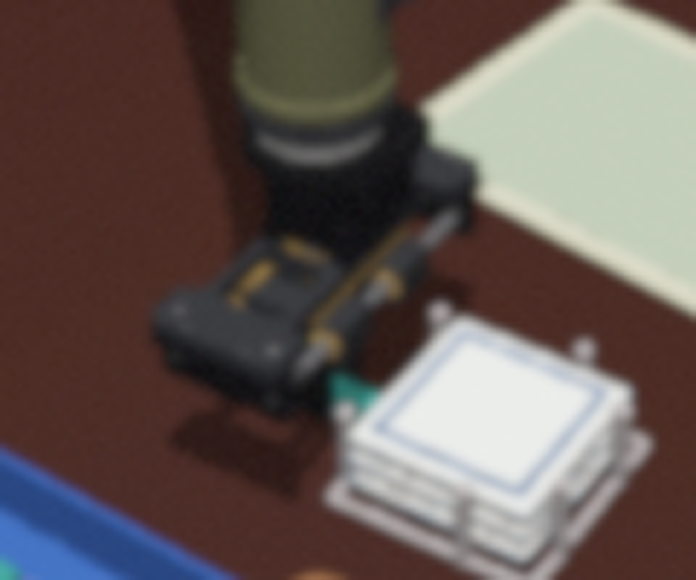

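Emit:
step_arm([
  [-0.01,0,0,0,1],
  [-0.025,0,0,0,1],
  [-0.04,0,0,0,1],
  [-0.06,0,0,0,1],
  [-0.08,0,0,0,1],
  [-0.08,0,0,0,1],
])

```text
clock: 23.6
ee_pos: [521.6, -170.7, 5.7]
ee_rot: [-3.142, -0.003, 0.115]
contact_force: [3.8, 0.5, -1.9]
opening: 15.8
```

```bash
python3 look.py scene g10 230 350 180 280
```

```text
(no output)
```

View pics/g10.png

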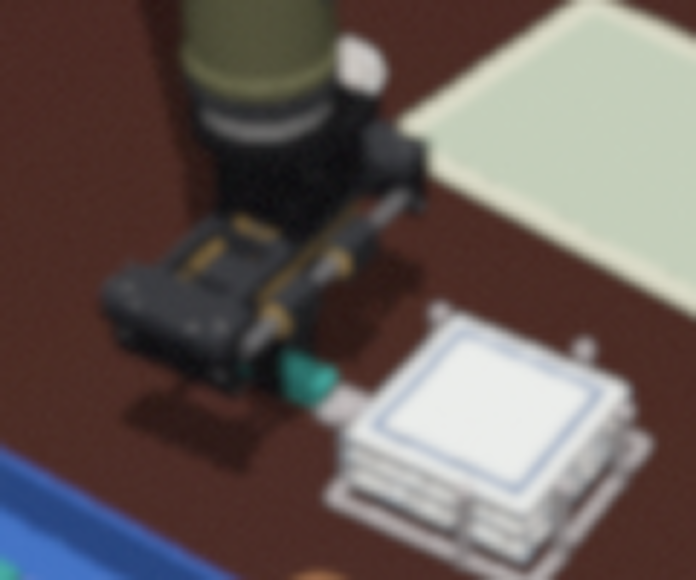

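The blade is sliding out with about 4 N of drag and the stack hasn't moved. Continuing.

Emit:
step_arm([
  [-0.015,0,0,0,1],
  [-0.035,0,0,0,1],
  [-0.055,0,0,0,1],
  [-0.075,0,0,0,1],
  [-0.095,0,0,0,1],
  [-0.115,0,0,0,1],
  [-0.135,0,0,0,1],
  [-0.155,0,0,0,1],
  [-0.175,0,0,0,1],
  [-0.195,0,0,0,1],
  [-0.21,0,0,0,1],
  [-0.21,0,0,0,1],
])

```text
clock: 25.15
ee_pos: [436.1, -181.0, 5.4]
ee_rot: [-3.141, 0.001, 0.115]
contact_force: [-0.6, -0.3, 6.6]
opening: 15.9
```

```bash
python3 look.py scene g11 210 350 180 290
```

View pics/g11.png

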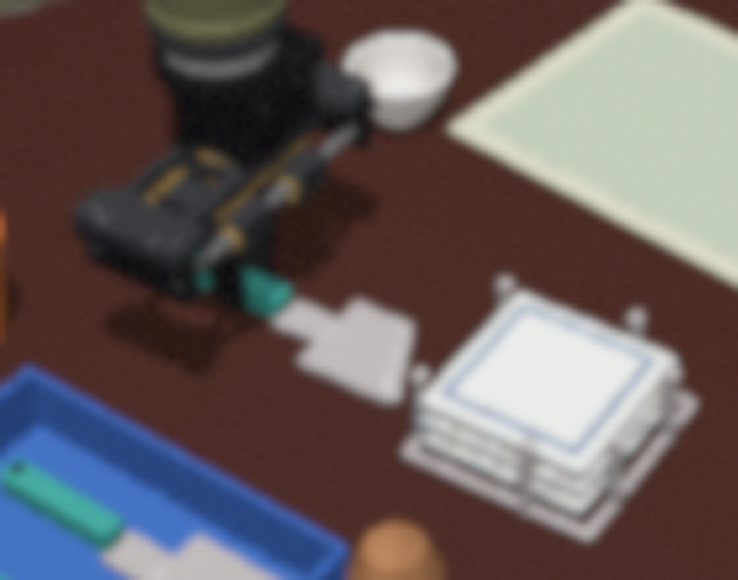

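The blade is fully out, the stack is flat, and the point on the -y side confirms this one is right-hand. Lifting and carrying it to yellow.

Emit:
step_arm([
  [-0.01,0,-0.02,0,1],
  [-0.02,0,-0.1,0,1],
  [-0.02,0,-0.22,0,1],
  [-0.02,0,-0.35,0,1],
  [-0.02,0,-0.45,0,1],
  [-0.02,0,-0.45,0,1],
])

```text
clock: 25.95
ee_pos: [430.3, -182.2, 187.5]
ee_rot: [-3.141, -0.005, 0.115]
contact_force: [-0.5, -0.4, -0.7]
opening: 15.5
```

```bash
python3 - <<'E'
from workcell import get_obs
import os
o=get_obs();p=o['ee_pos'];os.system(f"python3 go.py {p[0]} {p[1]} {p[2]} {o['ee_rot'][2]} 520 150 185 1.7")
E
```

```text
row [ 0.3182 -0.7993  0.0063 -0.7925] dist 344.0
```

Emit:
step_arm([
  [0.318,-0.8,0,-0.793,1],
  [0.318,-0.8,0,-0.793,1],
  [0.318,-0.8,0,-0.793,1],
  [0.318,-0.8,0,-0.793,1],
  [0.318,-0.8,0,-0.793,1],
  [0.318,-0.8,0,-0.793,1],
  [0.318,-0.8,0,-0.793,1],
  [0.318,-0.8,0,-0.793,1],
  [0.318,-0.8,0,-0.793,1],
  [0.318,-0.8,0,-0.793,1],
])

```text
clock: 27.2
ee_pos: [517.6, 149.6, 183.4]
ee_rot: [-3.138, 0.002, 1.699]
contact_force: [-0.7, -0.3, -0.6]
opening: 15.4
```

```bash
python3 - <<'E'
from workcell import get_obs
import os
o=get_obs();p=o['ee_pos'];os.system(f"python3 go.py {p[0]} {p[1]} {p[2]} {o['ee_rot'][2]} 576.4 445.9 110 3.288")
E
```

```text
row [ 0.7158  0.2405  0.1834 -0.7945] dist 311.0
```

Emit:
step_arm([
  [0.715,0.24,0,-0.795,1],
  [0.715,0.24,0,-0.795,1],
  [0.715,0.24,0,-0.795,1],
  [0.715,0.24,0,-0.795,1],
  [0.715,0.24,0,-0.795,1],
  [0.715,0.24,0,-0.795,1],
  [0.715,0.24,0,-0.795,1],
  [0.715,0.24,0,-0.795,1],
  [0.715,0.24,0,-0.795,1],
  [0.715,0.24,0.1,-0.795,1],
  [0.715,0.24,0.18,-0.795,1],
  [0.715,0.24,0.18,-0.795,1],
])

```text
clock: 28.7
ee_pos: [574.5, 444.7, 108.4]
ee_rot: [-3.137, -0.007, -2.994]
contact_force: [1.0, -0.2, -0.3]
opening: 16.0
```

```bash
python3 look.py scene g12 300 440 80 200; python3 - <<'E'
from workcell import get_obs
import os
o=get_obs();p=o['ee_pos'];os.system(f"python3 go.py {p[0]} {p[1]} {p[2]} {o['ee_rot'][2]} 576.4 445.9 11 -2.995")
E
```

```text
row [-0.0012  0.0005  0.2506  0.0006] dist 100.0
```

View pics/g12.png

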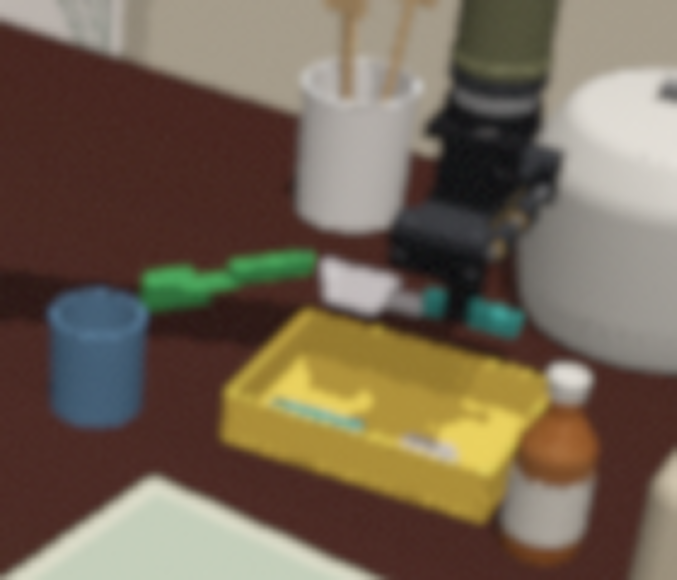

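Emit:
step_arm([
  [0,0,0.1,0,1],
  [0,0,0.18,0,1],
  [0,0,0.225,0,1],
  [0,0,0.245,0,1],
  [0,0,0.245,0,1],
  [0,0,0.245,0,0.65],
  [0,0,0.245,0,0.65],
  [0,0,0.245,0,0.65],
  [0,0,0.15,0,0.65],
  [0,0,0,0,0.65],
  [0,0,-0.2,0,0.65],
  [0,0,-0.25,0,0.65],
])

```text
clock: 30.25
ee_pos: [578.1, 447.2, 218.2]
ee_rot: [3.139, 0.005, -2.993]
contact_force: [0.3, -0.3, -1.1]
opening: 30.3
```

Emit:
step_arm([
  [0.1,-0.45,0,0,0.65],
  [0.2,-0.45,0,0,0.65],
  [0.2,-0.45,0,0,0.65],
  [0.2,-0.45,0,0,0.65],
  [0.2,-0.45,0,0,0.65],
])

```text
clock: 30.88
ee_pos: [524.8, 256.8, 214.3]
ee_rot: [3.14, 0.001, -2.993]
contact_force: [0.2, 0.8, 0.7]
opening: 30.2
```

```bash
python3 look.py scene g13 150 450 80 300; python3 look.py top g14 150 500 120 300; python3 - <<'E'
from h import *
f=dict(np.load("last_top.npz")); H,S,V=cv2.split(cv2.cvtColor(f["img"],cv2.COLOR_RGB2HSV)); P=cloud(f); X,Y,Z=P[...,0],P[...,1],P[...,2]
for c in comps((H>78)&(H<98)&(S>110)&(V>45)):
    v,u=np.nonzero(c); w=ray(f,np.c_[u,v],20); mu=w.mean(0); E=np.linalg.eigh(np.cov((w-mu)[:,:2].T))[1]; print(mu.round(1),E[:,1].round(3),len(u),"z",np.median(Z[c]).round())
d=(abs(X-650)<90)&(abs(Y+158)<90)&(Z>35)&(V>150); d=max(comps(d),key=lambda c:c.sum()); q=P[d]
A=np.c_[q[:,:2],np.ones(len(q))]; print("dish top z",np.median(q[:,2]),cv2.minAreaRect(q[:,:2].astype(np.float32))[0])
for c in comps((Z>30)&(Z<200)&(X>300)&(X<800)&(abs(Y)<520),20):
    q=P[c]; r=cv2.minAreaRect(q[:,:2].astype(np.float32)); print("obj",np.round(r[0]),np.round(r[1]),np.percentile(q[:,2],97).round())
E
```

```text
[ 487.2 -370.4   20. ] [-0.999 -0.045] 100 z 22.0
[ 488.7 -434.9   20. ] [-0.999 -0.051] 99 z 22.0
dish top z 43.02771277999602 (645.7738647460938, -150.38177490234375)
obj [ 785. -327.] [ 30. 166.] 38.0
obj [758. -43.] [40. 40.] 86.0
obj [708. 347.] [59. 57.] 155.0
obj [ 699. -340.] [44. 44.] 112.0
obj [ 650. -154.] [123. 122.] 53.0
obj [ 538. -402.] [226. 162.] 51.0
obj [537. 449.] [227.  82.] 52.0
obj [388.  18.] [66. 67.] 47.0
obj [ 329. -306.] [57. 68.] 81.0
```

View pics/g13.png

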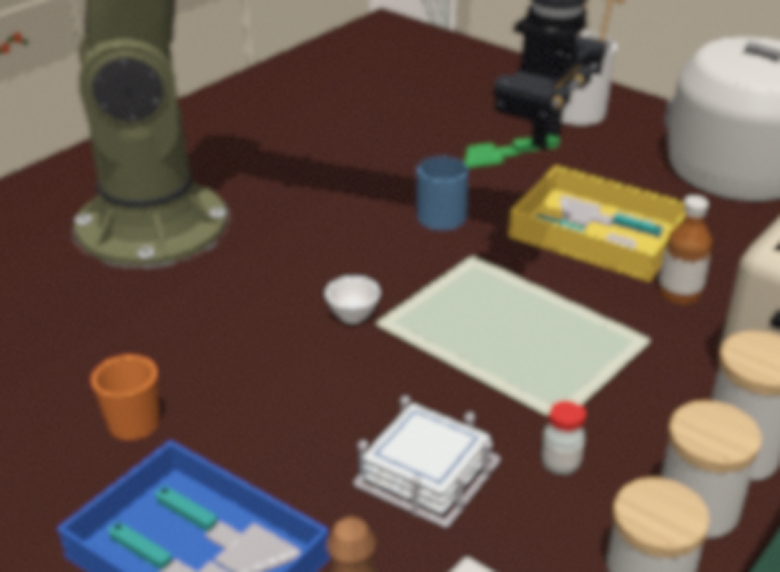

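View pics/g14.png

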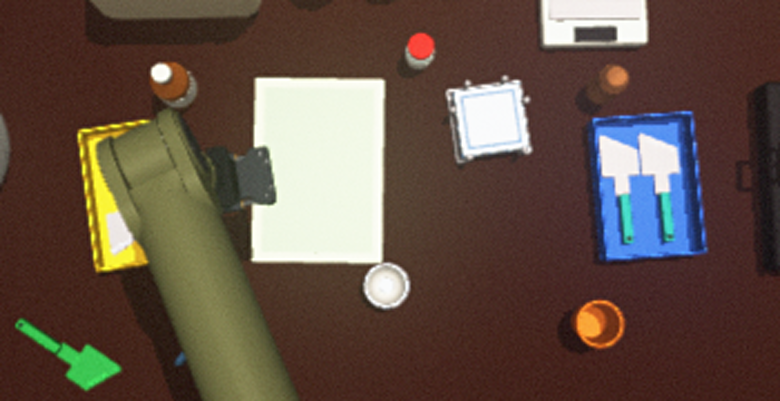

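The dish top went from 47 to 43 mm, and the bystanders in view haven't moved. The arm hides the yellow bin from above, so I'll move it aside for one last check.

Emit:
step_arm([
  [0,-0.7,0,0,0.65],
  [0,-0.7,0,0,0.65],
  [0,-0.7,0,0,0.65],
  [0,-0.7,0,0,0.65],
  [0,-0.7,0,0,0.65],
  [0,-0.7,0,0,0.65],
  [0,-0.7,0,0,0.65],
  [0,-0.7,0,0,0.65],
])

```text
clock: 31.98
ee_pos: [566.5, -17.5, 213.1]
ee_rot: [3.141, -0.0, -2.989]
contact_force: [0.8, -0.6, 0.7]
opening: 30.6
```

```bash
python3 look.py top g15 150 300 120 300; python3 - <<'E'
from h import *
f=dict(np.load("last_top.npz")); H,S,V=cv2.split(cv2.cvtColor(f["img"],cv2.COLOR_RGB2HSV)); P=cloud(f)
for c in comps((H>78)&(H<98)&(S>110)&(V>45)):
    v,u=np.nonzero(c); w=ray(f,np.c_[u,v],20); mu=w.mean(0); E=np.linalg.eigh(np.cov((w-mu)[:,:2].T))[1]; print(mu.round(1),E[:,1].round(3),len(u),"z",np.median(P[c][:,2]).round())
X,Y,Z=P[...,0],P[...,1],P[...,2]
for c in comps((Z>30)&(Z<200)&(X>250)&(X<800)&(Y>200)&(Y<520),20):
    q=P[c]; r=cv2.minAreaRect(q[:,:2].astype(np.float32)); print("obj",np.round(r[0]),np.round(r[1]),np.percentile(q[:,2],97).round())
E
```

```text
[582.2 446.   20. ] [-0.99  -0.142] 74 z 22.0
[ 487.2 -370.4   20. ] [-0.999 -0.045] 100 z 22.0
[ 488.5 -434.9   20. ] [-0.999 -0.054] 101 z 22.0
[494.6 368.3  20. ] [-0.988 -0.152] 77 z 22.0
obj [708. 346.] [57. 58.] 154.0
obj [542. 410.] [227. 161.] 51.0
obj [323. 308.] [ 74. 102.] 90.0
```

View pics/g15.png

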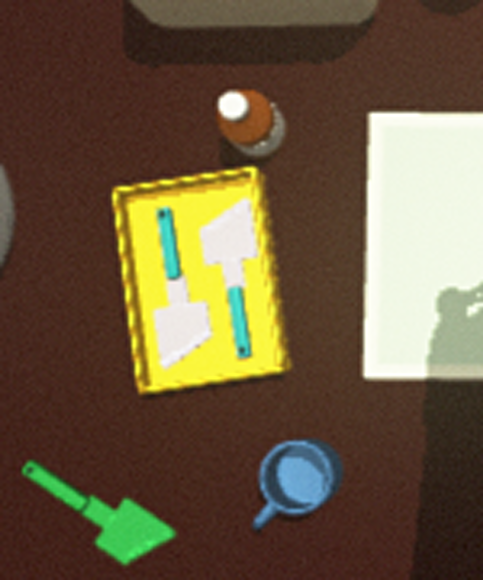

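Both right-hand turners lie flat in the yellow bin, with handles at crop (168,245) and (240,320). The mug and bottle are where they started. Handing in.

```bash
python3 -c "
from workcell import workorder
print(workorder.sign_off())"
```

```text
the job is handed in; nothing more can be done
None
```

All four turners are sorted and the job is handed in at about 32 s of the 72 s allowed. The two left-hand turners are in the blue bin and the two right-hand ones in the yellow. The trapped turner was right-hand; I drew it out level with about 4 N of drag.

My last checks, from the cameras; sign-off gave no verdict:
- **Turners:** all four lie flat, with handle tops at 22 mm as expected on the bin floors. They line up with their bins about 32 mm either side of centre, within the 70 mm allowed.
- **Dishes:** the top of the stack went from 47 to 43 mm, the expected 4 mm drop. The stack looks square in the stand, about 4 mm from its first measured position. That is close to camera error, and I did not measure its tilt.
- **Bystanders:** the bottle, jar, bowl, cup and mill were within about 2 mm of their starting positions. The mug's measured box differed because I widened the search area and its handle was included; its place in the image is unchanged.
- **Green look-alike:** I left it alone.

No check failed. The two cameras disagreed by up to about 7 mm on the handle positions at the start. I used the top view, and every grasp held.

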